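# Go / no-go check of an easel bracket's bore

### The job

Check the bore in the easel bracket's wooden insert with the double-ended plug gauge: feel for the bore with the long go end, slide it gently fully home until its collar bears lightly on the wood for about a second, then draw it out. Next press the short, thicker no-go end squarely and lightly into the mouth of the bore for about a second to confirm that it will not enter. Then lay the gauge back in its cradle and let go; never force it, and leave the other things on the table where they are.

Things in the scene. Friction and masses are not known exactly. Their poses are not given: they have to be found in the camera images.
- bracket: Dark steel frame fixed to the table, 92 mm along its x, 40 mm along y, 76 mm high, on a foot 140 x 44 x 6 mm; origin in the middle of the foot's underside. In its window sits a wooden insert, 54 mm along x, 44 mm along y, reaching to 70 mm above the table, clamped fast anywhere up to 11 mm to either side of the window's middle along x: this shift is not given.
- window_mid (a point): Middle of the frame's window, 45 mm above the table. The insert's level through bore, 20 mm diameter, sharp-edged, runs along the bracket's y at this height, but its axis may lie up to 11 mm from here along the bracket's x: feel for it. Its two mouths lie 22 mm from here in +y and -y; they are alike and either may be used for either end of the gauge.
- cradle: Dark wooden cradle fixed to the table, foot 56 x 96 x 12 mm, origin in the middle of its underside, long side along its y. Two saddles 10 mm thick stand 33 mm either side of the middle along y, 56 mm free between them for fingers. Their slots, floor 34 mm above the table, are 26 mm wide and flare to about 34 mm at the top, 54 mm above the table.
- cradle_seat (a point): Where the middle of the gauge's handle belongs in the cradle: on the slot's centre line, half-way between the saddles, 45 mm above the table.
- gauge: Loose double-ended steel plug gauge, about 0.2 kg, 160 mm long along its y, lying level in the cradle at first, within 4 mm of the seat; origin at the middle of the handle's underside. It may press on the bracket with at most 25 N: the collar should bear with 2 N or more, the no-go end be pressed with 4 N or more (8 N is right), each for about a second.
- gauge_mid (a point): Middle of the gauge's handle, on its axis, where it is gripped from above across its x. The handle is aluminium, 22 x 22 mm square, 90 mm long along y; at each end it carries a round collar, 30 mm diameter, 5 mm thick, whose outer face is 50 mm from this point.
- go_tip (a point): Centre of the go end's tip face, 90 mm from the handle's middle at the gauge's +y: the long, thin end, 18.8 mm diameter, 40 mm beyond its collar, its last 5 mm tapering to 15.4 mm. It passes the bore and is fully home when the collar meets the wooden insert's face (handle middle then 72 mm from window_mid along the bracket's y).
- nogo_tip (a point): Centre of the no-go end's tip face, 70 mm from the handle's middle at the gauge's -y: the short, thick end, 23 mm diameter, 20 mm beyond its collar, its last 4 mm tapering to 16 mm. In the bore only this taper enters, 2 to 3 mm, and then it stops.
- tape: Roll of masking tape, 104 mm wide, 25 mm high, lying flat, loose; origin at its underside. Bystander; it stands to one side of the middle, the cradle to the other.
- pot: Small pigment pot, 40 mm wide, 41 mm high, loose, beyond the bracket; origin at its underside. Bystander.
- ink: Square ink bottle, 38 mm wide, 52 mm high, loose, beyond the bracket; origin at its underside. Bystander.
- rubber: Eraser, 22 x 52 x 12 mm, loose, lying in front of the bracket; origin at its underside. Bystander.
Not all that is in view belongs to the job. What is shaped like the gauge but yellow is not meant.

How it is judged:
By the outcome, as a careful person would: the job done as asked, in the order asked, and still so for the second after the job is handed in, with the robot touching nothing.
It also fails if it takes over 72 s, if anything falls off the work surface, if the arm or the gripper's body presses on something with over 40 N, if the wrist force passes 120 N, or if a joint passes its speed limit or range.

### The arm

A 7-joint arm with a two-finger parallel gripper is mounted at the origin on a cart in front of the work surface, level with it; the furniture and walls round the work are solid. World frame = base frame: x ahead of the robot, y to its left, z up, the work surface at z = 0. Lengths are in m, angles in rad, forces in N, time in s.
With the tool pointing down it reaches from about 0.4 to 0.85 m from the base axis. Payload 10.4 kg.
Tool frame: the origin (TCP) lies midway between the tips of the shut fingers; the grasp point (between the pads) lies 19 mm behind it; z points along the fingers, y is the line along which they close (so a half turn about z gives the same grasp; the last joint's range is limited). The gripper opens to 87 mm and grips with 3 to 60 N. Pads are 19 mm wide; open, the fingers measure 117 mm over their backs; the gripper's body (75 mm by 190 mm) begins 51 mm behind the grasp point.
Start: joints at [1.216, 0.332, -0.065, 1.46, 0.022, 1.35, -0.088], TCP at [0.204, -0.591, 0.223] pointing down, gripper open.
Joint ranges: [-2.6, 2.6], [-0.5, 2.12], [-1.47, 1.34], [0.16, 2.42], [-1.27, 4.41], [0.06, 2.06], [-2.6, 2.6]. Speed limits (rad/s): [2.22, 2.22, 2.79, 2.79, 3.14, 3.14, 3.14].

### API

Orientations are given as a rotation vector (axis times angle).
In Python, from rig import manip gives the robot as it stands. The module is installed in compiled form; this text tells all that it offers.
- The arm moves only by the tool drive_tool, never from a script. Its argument "deltas" is a list of rows, each an object with "gripper": the closure, from -1 (fully open) to 1 (shut), so that 0 is half open; "xyz": the shift along the tool's x, y, z in mm, a list of three; "turn": the turn about the tool's z in rad. In form: [{"gripper": gripper, "xyz": [x, y, z], "turn": turn}, ...]. A call has exactly 10 rows; each row shifts and turns the commanded pose from where the row before left it, along the tool's axes as they then stand; what a row does not reach is not made up. A row lasts 1/10 s, in which the tool goes at most 50 mm and 8.59 degrees, less where a joint would pass 70% of its speed; a pose out of reach is approached as far as the arm can. A call is refused whole if a number of a shift passes 50 or a number of a turn 0.15, either way. A call with a gripper value outside its range is refused whole. The fingers move at their own pace and stop on an object; "grip_force" is the grip in N (left out, the last holds). Time passes only in rows, so rows that do not move let the fingers close, or fill a call up. It gives the time, the measured TCP pose, the force, the opening and the grip force at its end, in the units of the state.
- manip.sense(): the state, without advancing time (a new reading comes with each control period).
- manip.get_image(name): name is "scene" or "top" or "wrist"; returns a dict with "pixels" (400x640x3 uint8, red, green, blue), "depth" (400x640 float32, m along the optical axis (not along the pixel's ray), 0 where there is no reading), "K" (3x3 intrinsics, pixels), "camera_from_world" (4x4, takes a point from world to camera coordinates). Camera axes: x right, y up, looking along -z (the intrinsics and any distortion apply to the point x, -y, -z); pixel columns grow to the right and rows downward; lengths in m; the calibration is good to about 2 mm. A picture is of the moment at which its call begins.
- manip.sign_off(): hands the job in; it is judged then, once.
Trained networks look in the newest picture that a camera, given by its name, has taken for a name from the list of things; names that differ only in an ending like _2 or _b are one class to them, and where a whole thing is asked for, a point or a joint stands for the part that bears it (a point fixed in the world has none). Each returns a list of dicts, best first, with "conf" (0 to 1); they miss things now and then, are a little off and sometimes report something else, mostly with a low value. They report only what shows in the picture. A call takes as long as a camera call. They do not tell look-alikes from the thing itself.
- manip.spot_in(camera, name): "uv" ([column, row] in pixels, amid what is visible of it).
- manip.masks_of(camera, name): "pixels" (400x640 bool, what is visible of it) and "uv" ([column, row] in pixels, amid what is visible of it).
- manip.landmark_of(camera, name): "uv" ([column, row] in pixels: a listed point, or the origin of a listed thing).
The state is a dict: "time": time; "q": joint angles; "joint_vel": joint speeds; "effort": joint torques, N m; "position": TCP position; "ee_rot": TCP orientation; "wrist_force": force on the tool from outside, world axes, zero at the start; "moment": the same for the moment, N m; "finger_gap": opening from 0.0 (shut) to 1.0 (fully open); "gripper_force": force on a finger pad.
Only numpy, scipy, OpenCV 4.12 (cv2) and the standard library are available. Lean on these libraries where they do the work, as an engineer would, in place of code of your own. Each camera call takes 0.05 s, during which the arm holds its last target. There are 200 camera calls.

## Working session

There is one attempt and no reset: what is moved stays moved. The work goes in short steps, Python scripts to look and compute and a tool call to move; the robot and the scene stay as the last step left them, time stands still between calls to the robot, and variables do not carry over. Pictures are saved under pics/ and viewed, at most 10 in all, crops included, and the job is handed in when it is done.

Besides the shell and the picture viewer there is one more tool, called by a JSON object that holds its "op" and its "data". drive_tool: Moves the arm, as the interface text tells. Its arguments: {"type":"object","properties":{"deltas":{"type":"array"},"grip_force":{"type":"number"}},"required":["deltas"]}

```bash
mkdir -p pics
cat > h.py <<'E'
import numpy as np, cv2
from rig import manip
def world(im,uv,r=2):
    u,v=int(round(uv[0])),int(round(uv[1])); p=im["depth"][max(v-r,0):v+r+1,max(u-r,0):u+r+1]; p=p[p>0]
    if not len(p): return None
    return at_depth(im,uv,np.median(p))
def at_depth(im,uv,d):
    K=im["K"]; c=np.array([(uv[0]-K[0,2])/K[0,0]*d,-(uv[1]-K[1,2])/K[1,1]*d,-d,1])
    return (np.linalg.inv(im["camera_from_world"])@c)[:3]
def at_z(im,uv,z):
    a=at_depth(im,uv,.1);b=at_depth(im,uv,1.); return a+(b-a)*(z-a[2])/(b[2]-a[2])
def cloud(im):
    v,u=np.mgrid[:400,:640]; d=im["depth"]; K=im["K"]
    c=np.stack([(u-K[0,2])/K[0,0]*d,-(v-K[1,2])/K[1,1]*d,-d,np.ones_like(d)],-1)
    return (c@np.linalg.inv(im["camera_from_world"]).T)[...,:3]
E
python3 - <<'E'
from h import *
np.set_printoptions(precision=4,suppress=True)
s=manip.sense(); print(s)
for c in ["top","scene"]:
    im=manip.get_image(c); cv2.imwrite(f"pics/{c}0.png",im["pixels"][...,::-1]); np.savez(f"{c}0.npz",**im)
    for n,z in [("bracket",0),("window_mid",.045),("cradle",0),("cradle_seat",.045),("gauge_mid",.045),("go_tip",.045),("nogo_tip",.045),("tape",0),("pot",0),("ink",0),("rubber",0)]:
        for l in manip.landmark_of(c,n)[:3]: print(c,n,l["uv"],round(l["conf"],2),at_z(im,l["uv"],z))
E
```

```text
{'time': 0.0, 'q': array([ 1.2164,  0.3329, -0.0647,  1.461 ,  0.0216,  1.3499, -0.0885]), 'joint_vel': array([ 0.0013,  0.0001,  0.0002,  0.0022, -0.0015,  0.0002,  0.0001]), 'effort': array([  0.    , -62.3251,   0.0247, -38.9899,  -0.0614,   0.0398,
         0.0001]), 'position': array([ 0.2034, -0.5906,  0.2217]), 'ee_rot': array([-3.097 , -0.5186,  0.0006]), 'wrist_force': array([0.0685, 0.055 , 0.2513]), 'moment': array([0.0516, 0.0122, 0.01  ]), 'gripper_force': 0.0, 'finger_gap': 1.001732701062578}
top bracket [263.3, 206.1] 0.9 [0.5685 0.0077 0.    ]
top bracket [222.1, 244.0] 0.34 [0.454  0.1342 0.    ]
top window_mid [261.5, 204.0] 0.82 [0.5721 0.0073 0.045 ]
top window_mid [267.4, 208.2] 0.31 [ 0.5593 -0.0102  0.045 ]
top cradle [311.2, 246.5] 0.71 [ 0.4411 -0.1393  0.    ]
top cradle_seat [307.6, 248.0] 0.82 [ 0.4392 -0.1284  0.045 ]
top cradle_seat [310.5, 246.5] 0.33 [ 0.4434 -0.1371  0.045 ]
top gauge_mid [442.8, 194.9] 0.67 [ 0.5907 -0.541   0.045 ]
top gauge_mid [311.2, 245.0] 0.56 [ 0.4478 -0.1392  0.045 ]
top go_tip [281.5, 244.2] 0.55 [ 0.4518 -0.0513  0.045 ]
to
[... 687 characters left out ...]
045 ]
scene gauge_mid [349.5, 229.9] 0.59 [ 0.4384 -0.1264  0.045 ]
scene go_tip [327.0, 240.3] 0.85 [ 0.4522 -0.0506  0.045 ]
scene go_tip [352.6, 229.7] 0.56 [ 0.4329 -0.1332  0.045 ]
scene go_tip [377.0, 144.7] 0.46 [ 0.6812 -0.5409  0.045 ]
scene nogo_tip [412.8, 167.3] 0.63 [ 0.5046 -0.5127  0.045 ]
scene nogo_tip [370.4, 215.3] 0.61 [ 0.4394 -0.2178  0.045 ]
scene tape [279.3, 287.7] 0.92 [0.4461 0.1295 0.    ]
scene pot [347.1, 236.5] 0.71 [ 0.4575 -0.1403  0.    ]
scene pot [229.3, 224.5] 0.55 [0.7387 0.0686 0.    ]
scene ink [264.2, 204.9] 0.65 [ 0.7393 -0.0662  0.    ]
scene rubber [315.7, 262.5] 0.47 [ 0.4456 -0.001   0.    ]
scene rubber [287.6, 243.3] 0.45 [0.5563 0.0013 0.    ]
```

View pics/top0.png

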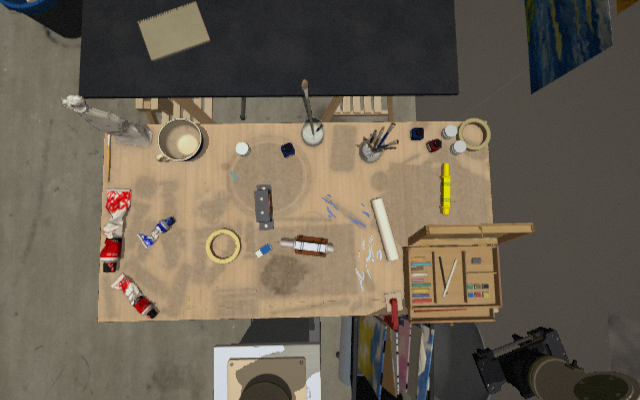

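View pics/scene0.png

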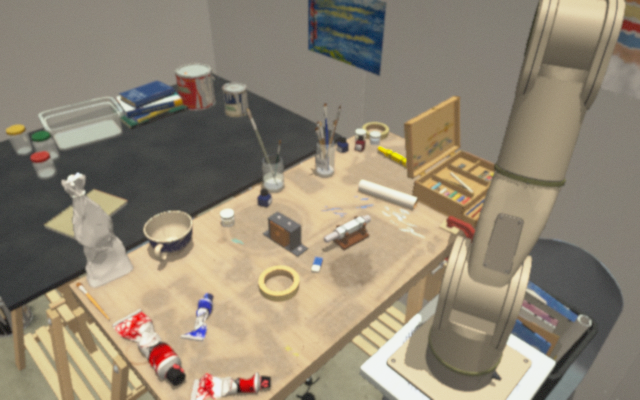

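The top view shows the bracket near px (263,206) with its long side along world x. The gauge lies in the cradle near (308,245), its go end (281,244) pointing to +y. The yellow one at (445,190) is the decoy. The scene view agrees. I'll move above the cradle and look with the wrist camera.

```bash
cat >> h.py <<'E'
from scipy.spatial.transform import Rotation as Ro
def plan(target,turn,n):
    s=manip.sense(); R=Ro.from_rotvec(s["ee_rot"]); d=(np.array(target)-s["position"])/n*1000
    for k in range(n):
        print([float(x) for x in np.round((R*Ro.from_euler("z",turn*k/n)).inv().apply(d),1)],round(turn/n,3))
E
python3 -c "
from h import *
plan([.43,-.10,.32],-1.15,16)"
```

```text
[23.4, -24.4, -6.1] -0.072
[25.1, -22.7, -6.1] -0.072
[26.6, -20.8, -6.1] -0.072
[28.1, -18.8, -6.1] -0.072
[29.3, -16.8, -6.1] -0.072
[30.5, -14.6, -6.1] -0.072
[31.4, -12.4, -6.1] -0.072
[32.2, -10.1, -6.1] -0.072
[32.9, -7.8, -6.1] -0.072
[33.4, -5.4, -6.1] -0.072
[33.7, -3.0, -6.1] -0.072
[33.8, -0.6, -6.1] -0.072
[33.7, 1.9, -6.1] -0.072
[33.5, 4.3, -6.1] -0.072
[33.1, 6.7, -6.1] -0.072
[32.6, 9.1, -6.1] -0.072
```

{"op": "drive_tool", "data": {"deltas": [{"gripper":-1,"xyz":[23,-24,-6],"turn":-0.072},{"gripper":-1,"xyz":[25,-23,-6],"turn":-0.072},{"gripper":-1,"xyz":[27,-21,-6],"turn":-0.072},{"gripper":-1,"xyz":[28,-19,-6],"turn":-0.072},{"gripper":-1,"xyz":[29,-17,-6],"turn":-0.072},{"gripper":-1,"xyz":[30,-15,-6],"turn":-0.072},{"gripper":-1,"xyz":[31,-12,-6],"turn":-0.072},{"gripper":-1,"xyz":[32,-10,-6],"turn":-0.072},{"gripper":-1,"xyz":[33,-8,-6],"turn":-0.072},{"gripper":-1,"xyz":[33,-5,-6],"turn":-0.072}], "grip_force": 30}}

```text
time: 2.2
position: [0.3439, -0.2835, 0.283]
ee_rot: [2.714, 1.581, -0.0]
wrist_force: [0.1, -0.3, 0.0]
finger_gap: 0.998
gripper_force: 0.0
```

{"op": "drive_tool", "data": {"deltas": [{"gripper":-1,"xyz":[34,-3,-6],"turn":-0.072},{"gripper":-1,"xyz":[34,-1,-6],"turn":-0.072},{"gripper":-1,"xyz":[34,2,-6],"turn":-0.072},{"gripper":-1,"xyz":[34,4,-6],"turn":-0.072},{"gripper":-1,"xyz":[33,7,-6],"turn":-0.072},{"gripper":-1,"xyz":[33,9,-6],"turn":-0.072},{"gripper":-1,"xyz":[0,0,0],"turn":0},{"gripper":-1,"xyz":[0,0,0],"turn":0},{"gripper":-1,"xyz":[0,0,0],"turn":0},{"gripper":-1,"xyz":[0,0,0],"turn":0}]}}

```text
time: 3.2
position: [0.4279, -0.1, 0.3183]
ee_rot: [-2.318, -2.12, 0.0]
wrist_force: [0.7, -0.1, 0.1]
finger_gap: 1.0
gripper_force: 0.0
```

Run:
```python
from h import *
np.set_printoptions(precision=4,suppress=True)
s=manip.sense(); print(s["position"],s["ee_rot"],s["q"],s["time"],s["wrist_force"])
im=manip.get_image("wrist"); cv2.imwrite("pics/w1.png",im["pixels"][...,::-1]); np.savez("w1.npz",**im)
C=np.linalg.inv(im["camera_from_world"]); print("cam",C[:3,3],-C[:3,2],im["K"][0,0])
for n,z in [("bracket",0),("window_mid",.045),("cradle",0),("cradle_seat",.045),("gauge_mid",.045),("go_tip",.045),("nogo_tip",.045),("rubber",0)]:
    for l in manip.landmark_of("wrist",n)[:2]: print(n,l["uv"],round(l["conf"],2),at_z(im,l["uv"],z))
```

```text
[ 0.4279 -0.1     0.3183] [-2.3182 -2.12    0.0005] [ 0.7629 -0.1005 -0.5801  1.7278 -0.055   1.4984  0.0999] 3.2 [ 0.6615 -0.0656  0.1302]
cam [ 0.4355 -0.0212  0.4816] [-0.026  -0.2849 -0.9582] 285.5806764482089
bracket [399.3, 88.5] 0.73 [0.5661 0.0092 0.    ]
window_mid [411.9, 88.6] 0.76 [0.5718 0.0047 0.045 ]
cradle [330.0, 184.0] 0.62 [ 0.4457 -0.1347  0.    ]
cradle_seat [327.6, 190.5] 0.74 [ 0.4402 -0.1343  0.045 ]
gauge_mid [330.7, 187.3] 0.74 [ 0.4455 -0.1295  0.045 ]
gauge_mid [329.4, 189.6] 0.29 [ 0.4431 -0.1331  0.045 ]
go_tip [335.2, 133.6] 0.68 [ 0.4584 -0.0481  0.045 ]
nogo_tip [333.0, 232.7] 0.95 [ 0.4434 -0.2066  0.045 ]
rubber [316.6, 98.9] 0.7 [0.4351 0.0054 0.    ]
```

View pics/w1.png

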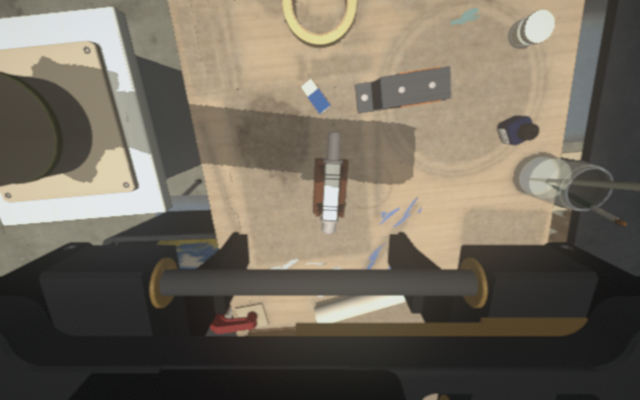

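The wrist view (right = +x, up = +y) shows the gauge in the cradle at (330,187), its go tip at (335,134), the bracket at (403,90) and the rubber at (316,97). Next I'll fit the poses from depth.

```bash
cat > fit.py <<'E'
from h import *
np.set_printoptions(precision=4,suppress=True)
def rect(P,name):
    P=np.asarray(P)
    if len(P)<8: print(name,"few",len(P)); return
    c,wh,a=cv2.minAreaRect((P[:,:2]*1000).astype(np.float32)); b=cv2.boxPoints((c,wh,a))
    e=[b[1]-b[0],b[2]-b[1]]; L=max(e,key=np.linalg.norm); print(name,len(P),"c",np.round(c,1),"wh",np.round(wh,1),"long-axis deg from +y",round(float(np.degrees(np.arctan(-L[0]/L[1]))) if L[1] else 90,2),"z",round(float(np.median(P[:,2])),4))
def sel(W,c,r,z0,z1):
    m=(np.hypot(W[...,0]-c[0],W[...,1]-c[1])<r)&(W[...,2]>z0)&(W[...,2]<z1); return W[m]
E
cat > f1.py <<'E'
from fit import *
import sys
for f in sys.argv[1:]:
    im=dict(np.load(f)); W=cloud(im); print(f)
    rect(sel(W,(.567,.007),.09,.07,.085),"bracket top")
    rect(sel(W,(.567,.007),.09,.0,.085),"bracket all") if 0 else 0
    rect(sel(W,(.567,.007),.09,.004,.009),"foot")
    rect(sel(W,(.445,-.132),.065,.048,.056),"cradle+handle top")
    P=sel(W,(.445,-.132),.11,.04,.068); rect(P,"gauge>40"); 
    Q=sel(W,(.445,-.132),.11,.048,.068)
    rect(Q,"gauge>48")
    # gauge axis: max-z ridge
    if len(Q)>20:
        c,v=Q[:,:2].mean(0),np.linalg.svd(Q[:,:2]-Q[:,:2].mean(0))[2][0]; print("pca",c,np.degrees(np.arctan(-v[0]/v[1])))
    rect(sel(W,(.445,-.132),.1,.009,.016),"cradle foot")
E
python3 f1.py w1.npz top0.npz
```

```text
w1.npz
bracket top 2366 c [566.6   3.8] wh [91.4 43.9] long-axis deg from +y -86.72 z 0.077
foot 448 c [557.2   4.9] wh [119.3 143.9] long-axis deg from +y 43.77 z 0.0072
cradle+handle top 485 c [ 446.1 -131.9] wh [129.   44.8] long-axis deg from +y -7.64 z 0.0542
gauge>40 1632 c [ 447.1 -124.4] wh [159.1  44.8] long-axis deg from +y -7.64 z 0.0563
gauge>48 1563 c [ 447.1 -124.4] wh [159.1  44.8] long-axis deg from +y -7.64 z 0.0564
pca [ 0.4467 -0.1241] -7.765136224938916
cradle foot 724 c [ 445.1 -137.3] wh [95.3 55.9] long-axis deg from +y -7.8 z 0.0129
top0.npz
bracket top 451 c [567.6   2.2] wh [91.5 43.7] long-axis deg from +y -85.92 z 0.0754
foot 181 c [568.9   3.1] wh [162.9 170.3] long-axis deg from +y 23.48 z 0.0056
cradle+handle top 248 c [ 446.3 -131.8] wh [128.6  44.6] long-axis deg from +y -8.51 z 0.0539
gauge>40 452 c [ 447.2 -125.9] wh [159.1  44.6] long-axis deg from +y -8.51 z 0.0544
gauge>48 426 c [ 447.2 -125.5] wh [158.3  44.6] long-axis deg from +y -8.51 z 0.0546
pca [ 0.4462 -0.1308] -7.868537260237724
cradle foot 229 c [ 445.6 -138.4] wh [95.4 55.7] long-axis deg from +y -8.24 z 0.0116
```

{"op": "drive_tool", "data": {"deltas": [{"gripper":-1,"xyz":[23,15,22],"turn":0},{"gripper":-1,"xyz":[23,15,22],"turn":0},{"gripper":-1,"xyz":[23,15,22],"turn":0},{"gripper":-1,"xyz":[23,15,22],"turn":0},{"gripper":-1,"xyz":[23,15,22],"turn":0},{"gripper":-1,"xyz":[23,15,22],"turn":0},{"gripper":-1,"xyz":[23,15,22],"turn":0},{"gripper":-1,"xyz":[23,15,22],"turn":0},{"gripper":-1,"xyz":[0,0,0],"turn":0},{"gripper":-1,"xyz":[0,0,0],"turn":0}]}}

```text
time: 4.65
position: [0.5636, 0.0743, 0.142]
ee_rot: [-2.314, -2.123, 0.001]
wrist_force: [-0.9, 1.0, 1.1]
finger_gap: 0.998
gripper_force: 0.0
```

Run:
```python
from fit import *
s=manip.sense(); print(s["position"],s["ee_rot"],s["time"],s["wrist_force"])
im=manip.get_image("wrist"); cv2.imwrite("pics/w2.png",im["pixels"][...,::-1]); np.savez("w2.npz",**im)
W=cloud(im)
rect(sel(W,(.567,.005),.09,.074,.08),"bracket top"); rect(sel(W,(.567,.005),.09,.066,.0725),"insert top")
```

```text
[0.5636 0.0743 0.142 ] [-2.3138 -2.1231  0.0012] 4.65 [-0.8996  1.0348  1.1138]
bracket top 1228 c [567.4   4.1] wh [91.6 41. ] long-axis deg from +y -86.35 z 0.077
insert top 372 c [566.   24.5] wh [91.2  4.2] long-axis deg from +y -86.43 z 0.0703
```

View pics/w2.png

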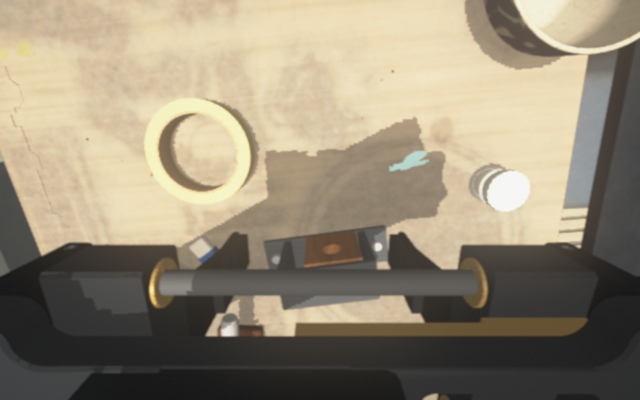

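The insert's +y face shows at columns 303–362, rows 232–265, with the bore near (332,249). I'll measure both.

Run:
```python
from fit import *
im=dict(np.load("w2.npz")); W=cloud(im); a=np.radians(3.45)
bx=np.array([np.cos(a),np.sin(a)]); by=np.array([-np.sin(a),np.cos(a)]); c=np.array([.567,.004])
hsv=cv2.cvtColor(im["pixels"],cv2.COLOR_RGB2HSV)
for v in range(234,266,3):
    r=range(292,372); row=[]
    print(v,"".join(" .:-=+*#%@"[min(9,int(hsv[v,u,1])*10//256)] for u in r))
L=(W[...,:2]-c)@np.stack([bx,by],1)
m=(hsv[...,1]>110)&(W[...,2]>.02)&(W[...,2]<.0685)&(abs(L[...,0])<.045)&(L[...,1]>.018)&(L[...,1]<.03); m[:,:290]=0;m[:,375:]=0
print(m.sum(),"x' range",np.percentile(L[m][:,0],[0,1,5,95,99,100]),"face y'",np.median(L[m][:,1]))
for z in np.arange(.03,.068,.006):
    k=m&(abs(W[...,2]-z)<.003); print(round(z,3),k.sum(),L[k][:,0].min() if k.any() else 0,L[k][:,0].max() if k.any() else 0)
# bore: pixel circle predicted/observed; print gray rows and bore ray intersect with face plane y'=.022
def hit(uv,yp):
    p,q=at_depth(im,uv,.1),at_depth(im,uv,.5); f=lambda t:(np.array(t[:2])-c)@by
    t=p+(q-p)*(yp-f(p))/(f(q)-f(p)); return ((t[:2]-c)@bx,t[2])
print("bore",hit((332,249),.022)); 
for v in (243,246,249,252,255): print(v,im["pixels"][v,312:354,0])
cv2.imwrite("pics/w2c.png",cv2.resize(im["pixels"][220:280,260:400,::-1],None,fx=5,fy=5,interpolation=cv2.INTER_CUBIC))
for u in (303,362): print(u,hit((u,249),.022))
```

```text
234 ::::::::::::::::::::::::::::::::---------=====================-:.   ....        
237 .:.........  .:---=============================================-:.  ......      
240              .:-===============================================--.. .......     
243              .-=================================================--:.........    
246              :-======================++++++=+====================--:.........   
249             .:-=====================+++++++++======================-:.........  
252 .           .:=====================+++++++++========================-:......... 
255 ..          .-=======================================================-:..... . .
258 .          .:-=====================================================++==-........
261 ..         .:-===========================+++++++============-----::::...        
264 ...       .:-===++++++++++++========------:::....                               
365 x' range [-0.0178 -0.0174 -0.0166  0.0145  0.0175  0.027 ] face y' 0.021613973563258535
0.03 23 -0.016918824334440252 0.017096303395047533
0.036 87 -0.0166087554
[... 677 characters left out ...]
 94
  95  96  96  95  96  95]
249 [103  99  97  95  97  98  98  98  97 100 108 118 126 129 132 137 144 150
 154 154 151 147 145 143 140 136 131 123 113 103  97  96  95  95  94  94
  94  94  95  95  96  95]
252 [103 101 100  99  98  97  97  97  97  97 100 106 114 120 128 138 146 149
 148 145 143 141 139 134 126 115 105  98  95  95  96  96  95  95  94  94
  93  93  93  95  95  95]
255 [103 102 101 101 100  99  98  97  97  96  96  96  96  96  95  94  92  92
  92  93  96  97  99  97  96  95  94  93  94  94  94  95  95  95  95  93
  93  92  92  94  93  95]
303 (np.float64(-0.021618728556371546), np.float64(0.0389170391226967))
362 (np.float64(0.03654450509711817), np.float64(0.05605177041348225))
```

View pics/w2c.png

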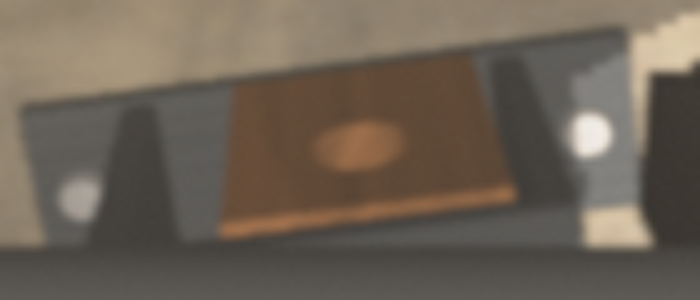

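The bore is about 7.8 mm along the bracket's +x, so its axis passes (575.0, 4.5) mm in direction (-0.060, 0.998). Now to the gauge.

```bash
python3 -c "
from h import *
plan([.4458,-.1343,.130],.049,8)"
```

```text
[-27.2, -12.4, 1.6] 0.006
[-27.2, -12.3, 1.6] 0.006
[-27.3, -12.1, 1.6] 0.006
[-27.4, -11.9, 1.6] 0.006
[-27.5, -11.8, 1.6] 0.006
[-27.5, -11.6, 1.6] 0.006
[-27.6, -11.4, 1.6] 0.006
[-27.7, -11.3, 1.6] 0.006
```

{"op": "drive_tool", "data": {"deltas": [{"gripper":-1,"xyz":[-27,-12,1],"turn":0.006},{"gripper":-1,"xyz":[-27,-12,1],"turn":0.006},{"gripper":-1,"xyz":[-27,-12,2],"turn":0.006},{"gripper":-1,"xyz":[-27,-12,2],"turn":0.006},{"gripper":-1,"xyz":[-28,-12,2],"turn":0.006},{"gripper":-1,"xyz":[-28,-12,2],"turn":0.006},{"gripper":-1,"xyz":[-28,-12,1],"turn":0.006},{"gripper":-1,"xyz":[-27,-11,1],"turn":0.007},{"gripper":-1,"xyz":[0,0,0],"turn":0},{"gripper":-1,"xyz":[0,0,0],"turn":0}], "grip_force": 40}}

```text
time: 5.7
position: [0.4457, -0.1348, 0.1317]
ee_rot: [2.368, 2.06, 0.0]
wrist_force: [-0.4, 0.8, 1.4]
finger_gap: 1.0
gripper_force: 0.0
```

Run:
```python
from fit import *
im=manip.get_image("wrist"); np.savez("w3.npz",**im)
print("tool x az",np.degrees(np.arctan2(*Ro.from_rotvec(manip.sense()["ee_rot"]).as_matrix()[1::-1,0])))
import os; os.system("python3 f1.py w3.npz")
plan([.4458,-.1343,.026],0,4)
```

```text
w3.npz
bracket top 4945 c [565.6 -10.8] wh [28.7 96. ] long-axis deg from +y 81.1 z 0.0769
foot 1814 c [561.9 -16.5] wh [ 54.9 145.6] long-axis deg from +y 75.71 z 0.007
cradle+handle top 1329 c [ 445.8 -131.3] wh [128.1  45. ] long-axis deg from +y -7.83 z 0.0541
gauge>40 4699 c [ 447.  -121.7] wh [152.8  45. ] long-axis deg from +y -8.12 z 0.0564
gauge>48 4539 c [ 447.1 -121. ] wh [151.  45.] long-axis deg from +y -8.12 z 0.0564
pca [ 0.4475 -0.1185] -7.6817414594784275
cradle foot 1778 c [ 445.  -136.5] wh [93.8 56. ] long-axis deg from +y -7.89 z 0.0129
tool x az 82.14836720573969
this script no longer has the robotException ignored in: <_io.TextIOWrapper mode='rw' encoding='UTF-8'>
Traceback (most recent call last):
BrokenPipeError: [Errno 32] Broken pipe
```

{"op": "drive_tool", "data": {"deltas": [{"gripper":-1,"xyz":[0,0,25],"turn":0},{"gripper":-1,"xyz":[0,0,25],"turn":0},{"gripper":-1,"xyz":[0,0,25],"turn":0},{"gripper":-1,"xyz":[0,0,20],"turn":0},{"gripper":-1,"xyz":[0,0,10],"turn":0},{"gripper":0.2,"xyz":[0,0,0],"turn":0},{"gripper":1,"xyz":[0,0,0],"turn":0},{"gripper":1,"xyz":[0,0,0],"turn":0},{"gripper":1,"xyz":[0,0,0],"turn":0},{"gripper":1,"xyz":[0,0,0],"turn":0}]}}

```text
time: 6.75
position: [0.4462, -0.1337, 0.0261]
ee_rot: [2.367, 2.064, 0.0]
wrist_force: [-0.2, 0.3, -0.1]
finger_gap: 0.631
gripper_force: 0.0
```

{"op": "drive_tool", "data": {"deltas": [{"gripper":1,"xyz":[0,0,0],"turn":0},{"gripper":1,"xyz":[0,0,0],"turn":0},{"gripper":1,"xyz":[0,0,0],"turn":0},{"gripper":1,"xyz":[0,0,0],"turn":0},{"gripper":1,"xyz":[0,0,0],"turn":0},{"gripper":1,"xyz":[0,0,0],"turn":0},{"gripper":1,"xyz":[0,0,0],"turn":0},{"gripper":1,"xyz":[0,0,0],"turn":0},{"gripper":1,"xyz":[0,0,0],"turn":0},{"gripper":1,"xyz":[0,0,0],"turn":0}]}}

```text
time: 7.75
position: [0.4457, -0.1335, 0.0255]
ee_rot: [-2.367, -2.065, 0.0]
wrist_force: [-0.6, 0.6, 0.7]
finger_gap: 0.254
gripper_force: 40.0
```

{"op": "drive_tool", "data": {"deltas": [{"gripper":1,"xyz":[0,0,-4],"turn":0},{"gripper":1,"xyz":[0,0,-8],"turn":0},{"gripper":1,"xyz":[0,0,-10],"turn":0},{"gripper":1,"xyz":[0,0,-10],"turn":0},{"gripper":1,"xyz":[0,0,-8],"turn":0},{"gripper":1,"xyz":[0,0,0],"turn":0},{"gripper":1,"xyz":[0,0,0],"turn":0},{"gripper":1,"xyz":[0,0,0],"turn":0},{"gripper":1,"xyz":[0,0,0],"turn":0},{"gripper":1,"xyz":[0,0,0],"turn":0}]}}

```text
time: 8.75
position: [0.4456, -0.1334, 0.0652]
ee_rot: [-2.367, -2.065, 0.0]
wrist_force: [-0.7, -0.3, -2.2]
finger_gap: 0.245
gripper_force: 40.0
```

```bash
python3 -c "
from h import *
plan([.5827,-.1222,.0655],-.196,8)"
```

```text
[3.7, 16.8, -0.0] -0.025
[3.3, 16.9, -0.0] -0.025
[2.9, 16.9, -0.0] -0.025
[2.5, 17.0, -0.0] -0.025
[2.1, 17.1, -0.0] -0.025
[1.6, 17.1, -0.0] -0.025
[1.2, 17.2, -0.0] -0.025
[0.8, 17.2, -0.0] -0.025
```

{"op": "drive_tool", "data": {"deltas": [{"gripper":1,"xyz":[4,17,0],"turn":-0.025},{"gripper":1,"xyz":[3,17,0],"turn":-0.025},{"gripper":1,"xyz":[3,17,0],"turn":-0.025},{"gripper":1,"xyz":[2,17,0],"turn":-0.025},{"gripper":1,"xyz":[2,17,0],"turn":-0.024},{"gripper":1,"xyz":[2,17,0],"turn":-0.024},{"gripper":1,"xyz":[1,17,0],"turn":-0.024},{"gripper":1,"xyz":[1,17,0],"turn":-0.024},{"gripper":1,"xyz":[0,0,0],"turn":0},{"gripper":1,"xyz":[0,0,0],"turn":0}]}}

```text
time: 9.75
position: [0.5822, -0.1221, 0.065]
ee_rot: [-2.153, -2.286, 0.001]
wrist_force: [-1.0, 1.1, -1.3]
finger_gap: 0.252
gripper_force: 40.0
```

{"op": "drive_tool", "data": {"deltas": [{"gripper":1,"xyz":[0,0,10],"turn":0},{"gripper":1,"xyz":[0,0,10],"turn":0},{"gripper":1,"xyz":[0,0,10],"turn":0},{"gripper":1,"xyz":[0,0,6],"turn":0},{"gripper":1,"xyz":[0,0,4],"turn":0},{"gripper":1,"xyz":[0,0,0],"turn":0},{"gripper":1,"xyz":[0,0,0],"turn":0},{"gripper":1,"xyz":[0,0,0],"turn":0},{"gripper":1,"xyz":[0,0,0],"turn":0},{"gripper":1,"xyz":[0,0,0],"turn":0}]}}

```text
time: 10.75
position: [0.5829, -0.1224, 0.0258]
ee_rot: [2.153, 2.287, 0.0]
wrist_force: [-0.5, -0.1, -2.2]
finger_gap: 0.25
gripper_force: 40.0
```

Run:
```python
from fit import *
im=manip.get_image("wrist"); np.savez("w4.npz",**im); cv2.imwrite("pics/w4.png",im["pixels"][...,::-1])
s=manip.sense(); p=s["position"]; R=Ro.from_rotvec(s["ee_rot"]).as_matrix()
print(s["time"],p,s["wrist_force"],"az",np.degrees(np.arctan2(R[1,0],R[0,0])))
W=cloud(im); rect(sel(W,(.57,.005),.09,.074,.08),"bracket top")
a=np.radians(3.45); by=np.array([-np.sin(a),np.cos(a)]); t=p[:2]+.07*by
P=sel(W,t,.024,.045,.062); rect(P,"go pin+"); 
T=(P[:,:2]-p[:2])@np.stack([[by[1],-by[0]],by],1)
for y in np.arange(.04,.095,.006):
    k=abs(T[:,1]-y)<.003
    if k.sum()>4: q=P[k]; print(round(y,3),k.sum(),"x mid of top",T[k][q[:,2]>np.percentile(q[:,2],60),0].mean(),T[k][:,0].min(),T[k][:,0].max(),"ztop",np.percentile(q[:,2],95))
print("tip y",np.percentile(T[:,1],99))
```

```text
10.8 [ 0.5828 -0.1223  0.0257] [-0.1802  0.501  -2.2902] az 93.43929240583995
bracket top 9436 c [567.9 -11.2] wh [92.2 11.1] long-axis deg from +y -86.73 z 0.077
go pin+ 3629 c [579.  -55.1] wh [21.7 42.5] long-axis deg from +y 3.39 z 0.0544
0.046 346 x mid of top 0.00040265392203128124 -0.010649510661869352 0.011078426583134357 ztop 0.061296097543679394
0.052 451 x mid of top 0.0007478572957000192 -0.008556865649085818 0.009513001510136267 ztop 0.056225576775736585
0.058 473 x mid of top 0.0006474590645128956 -0.00842183564975264 0.010035030140896213 ztop 0.05619245435387704
0.064 489 x mid of top 0.000850787051822775 -0.008251235889994499 0.009861401286944314 ztop 0.05624189066747064
0.07 498 x mid of top 0.0005683050840414748 -0.008713728044007215 0.009689024376906418 ztop 0.05613290743063112
0.076 533 x mid of top 0.0009553916013602574 -0.008615536892640116 0.00956298554285058 ztop 0.056225195912133624
0.082 545 x mid of top 0.0008918946566826314 -0.008505842242397015 0.0100569840656597 ztop 0.05620572741285164
0.088 294 x mid of top 0.0008097510992853041 -0.007991417209161135 0.009572326682002483 ztop 0.05498084894250624
tip y 0.0881545727456392
```

View pics/w4.png

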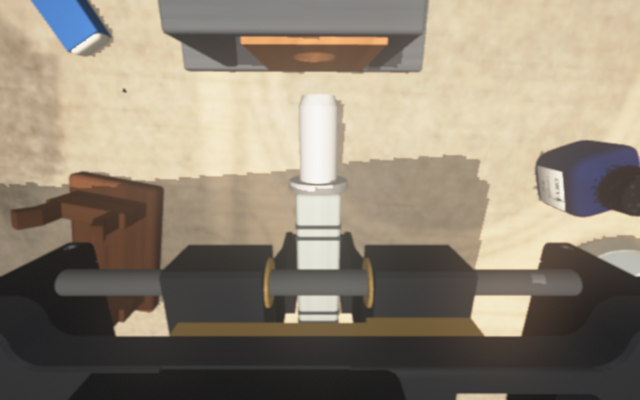

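The gauge is held straight, its go pin at columns 299–337, tip at row 95. The insert's -y face is visible, top edge at columns 242–388, with the bore at (315,57). I'll compare the pin axis with the bore in this one view.

Run:
```python
from fit import *
im=dict(np.load("w4.npz")); W=cloud(im); a=np.radians(3.45)
bx=np.array([np.cos(a),np.sin(a)]); by=np.array([-np.sin(a),np.cos(a)]); c=np.array([.567,.004]); R=im["pixels"].astype(int)
hsv=cv2.cvtColor(im["pixels"],cv2.COLOR_RGB2HSV)
for v in (40,42,44): 
    k=np.where(hsv[v,200:430,1]>110)[0]+200; print(v,k.min(),k.max(), W[v,(k.min()+k.max())//2])
g=R[48:68,285:345,0]; 
for r in range(0,20,2): print(48+r,g[r,::2])
L=lambda p:((np.array(p[:2])-c)@bx,(np.array(p[:2])-c)@by)
for nm,uv,z in [("topL",(242,41),.070),("topR",(387,41),.070),("bore",(314.5,57),.045)]:
    print(nm,L(at_z(im,uv,z)), L(W[int(uv[1]),int(uv[0])]),W[int(uv[1]),int(uv[0]),2])
print("tcp",L([.5828,-.1223]), "pin(cam)",L(np.array([.5828,-.1223])+.0007*bx))
```

```text
40 241 387 [ 0.5755 -0.0165  0.0708]
42 241 387 [ 0.5755 -0.0173  0.0714]
44 242 386 [ 0.5755 -0.0178  0.0705]
48 [106 106 106 106 104 104 104 104 106 109 111 112 111 111 110 109 108 109
 109 110 110 112 112 113 113 112 110 109 109 109]
50 [107 106 107 106 105 105 105 105 106 109 111 112 112 112 110 109 109 109
 110 110 111 112 113 113 113 111 110 109 110 110]
52 [107 108 108 108 107 106 106 109 113 119 125 128 133 135 136 137 137 135
 129 125 122 119 115 115 113 112 110 110 110 110]
54 [108 108 109 108 110 117 129 140 145 150 155 158 162 165 169 173 172 168
 163 158 154 149 145 137 125 114 111 111 110 110]
56 [108 110 110 110 118 133 142 147 149 153 157 160 163 168 171 175 173 167
 163 161 159 156 153 147 137 122 112 111 112 112]
58 [109 110 111 111 118 134 148 152 156 154 158 161 165 170 174 176 172 167
 164 162 160 158 153 145 134 120 113 112 112 112]
60 [109 110 111 112 111 116 124 137 150 157 168 166 161 171 174 173 168 159
 154 151 148 142 136 127 119 114 113 113 113 113]
62 [110 111 112 112 111 112 110 111 112 114 118 123 128 136 136 136 132 123
 120 120 118 117 116 116 115 11
[... 211 characters left out ...]
5 116 115
 115 116 116 117 117 116 115 115 115 115 115 115]
topL (np.float64(-0.01960556047418101), np.float64(-0.02115410782537926)) (np.float64(-0.019433710199126555), np.float64(-0.02131670030809032)) 0.07072156188514603
topR (np.float64(0.034400814577008124), np.float64(-0.021126106127410116)) (np.float64(0.03403219522036808), np.float64(-0.021511787754035824)) 0.07170981400763463
bore (np.float64(0.007094610570437424), np.float64(-0.022041889020855954)) (np.float64(0.006742123305892724), np.float64(-0.020328935743277696)) 0.03548580620795824
tcp (np.float64(0.00817094989644924), np.float64(-0.1270219098336571)) pin(cam) (np.float64(0.00887094989644919), np.float64(-0.12702190983365713))
```

Relative to the pin, the bore lies about 1.6 mm toward -x. I'll correct that and advance gently.

{"op": "drive_tool", "data": {"deltas": [{"gripper":1,"xyz":[2,-1.6,0],"turn":0},{"gripper":1,"xyz":[4,0,0],"turn":0},{"gripper":1,"xyz":[4,0,0],"turn":0},{"gripper":1,"xyz":[2,0,0],"turn":0},{"gripper":1,"xyz":[1,0,0],"turn":0},{"gripper":1,"xyz":[1,0,0],"turn":0},{"gripper":1,"xyz":[1,0,0],"turn":0},{"gripper":1,"xyz":[1,0,0],"turn":0},{"gripper":1,"xyz":[0,0,0],"turn":0},{"gripper":1,"xyz":[0,0,0],"turn":0}]}}

```text
time: 11.8
position: [0.5802, -0.1065, 0.0255]
ee_rot: [2.154, 2.287, -0.0]
wrist_force: [-0.7, -0.5, -2.7]
finger_gap: 0.249
gripper_force: 40.0
```

{"op": "drive_tool", "data": {"deltas": [{"gripper":1,"xyz":[0.5,0,0],"turn":0},{"gripper":1,"xyz":[0.5,0,0],"turn":0},{"gripper":1,"xyz":[0.5,0,0],"turn":0},{"gripper":1,"xyz":[0.5,0,0],"turn":0},{"gripper":1,"xyz":[0.5,0,0],"turn":0},{"gripper":1,"xyz":[0.5,0,0],"turn":0},{"gripper":1,"xyz":[0,0,0],"turn":0},{"gripper":1,"xyz":[0,0,0],"turn":0},{"gripper":1,"xyz":[0,0,0],"turn":0},{"gripper":1,"xyz":[0,0,0],"turn":0}]}}

```text
time: 12.8
position: [0.58, -0.1035, 0.0256]
ee_rot: [2.154, 2.287, -0.0]
wrist_force: [-0.9, -0.3, -2.8]
finger_gap: 0.248
gripper_force: 40.0
```

{"op": "drive_tool", "data": {"deltas": [{"gripper":1,"xyz":[0.5,0,0],"turn":0},{"gripper":1,"xyz":[0.5,0,0],"turn":0},{"gripper":1,"xyz":[0.5,0,0],"turn":0},{"gripper":1,"xyz":[0.5,0,0],"turn":0},{"gripper":1,"xyz":[0.5,0,0],"turn":0},{"gripper":1,"xyz":[0.5,0,0],"turn":0},{"gripper":1,"xyz":[0,0,0],"turn":0},{"gripper":1,"xyz":[0,0,0],"turn":0},{"gripper":1,"xyz":[0,0,0],"turn":0},{"gripper":1,"xyz":[0,0,0],"turn":0}]}}

```text
time: 13.8
position: [0.5798, -0.1005, 0.0255]
ee_rot: [2.154, 2.287, -0.0]
wrist_force: [0.1, -0.5, -2.6]
finger_gap: 0.248
gripper_force: 40.0
```

{"op": "drive_tool", "data": {"deltas": [{"gripper":1,"xyz":[1,0,0],"turn":0},{"gripper":1,"xyz":[1,0,0],"turn":0},{"gripper":1,"xyz":[1,0,0],"turn":0},{"gripper":1,"xyz":[1,0,0],"turn":0},{"gripper":1,"xyz":[1,0,0],"turn":0},{"gripper":1,"xyz":[1,0,0],"turn":0},{"gripper":1,"xyz":[1,0,0],"turn":0},{"gripper":1,"xyz":[1,0,0],"turn":0},{"gripper":1,"xyz":[0,0,0],"turn":0},{"gripper":1,"xyz":[0,0,0],"turn":0}]}}

```text
time: 14.8
position: [0.5793, -0.0925, 0.0255]
ee_rot: [2.154, 2.287, -0.0]
wrist_force: [-0.2, 0.1, -2.5]
finger_gap: 0.252
gripper_force: 40.0
```

{"op": "drive_tool", "data": {"deltas": [{"gripper":1,"xyz":[1.5,0,0],"turn":0},{"gripper":1,"xyz":[1.5,0,0],"turn":0},{"gripper":1,"xyz":[1.5,0,0],"turn":0},{"gripper":1,"xyz":[1.5,0,0],"turn":0},{"gripper":1,"xyz":[1.5,0,0],"turn":0},{"gripper":1,"xyz":[1.5,0,0],"turn":0},{"gripper":1,"xyz":[1,0,0],"turn":0},{"gripper":1,"xyz":[1,0,0],"turn":0},{"gripper":1,"xyz":[0,0,0],"turn":0},{"gripper":1,"xyz":[0,0,0],"turn":0}]}}

```text
time: 15.8
position: [0.5787, -0.0815, 0.0256]
ee_rot: [2.154, 2.287, -0.0]
wrist_force: [0.2, -0.5, -1.6]
finger_gap: 0.248
gripper_force: 40.0
```

{"op": "drive_tool", "data": {"deltas": [{"gripper":1,"xyz":[1.5,0,0],"turn":0},{"gripper":1,"xyz":[1.5,0,0],"turn":0},{"gripper":1,"xyz":[1.5,0,0],"turn":0},{"gripper":1,"xyz":[1,0,0],"turn":0},{"gripper":1,"xyz":[1,0,0],"turn":0},{"gripper":1,"xyz":[1,0,0],"turn":0},{"gripper":1,"xyz":[1,0,0],"turn":0},{"gripper":1,"xyz":[1,0,0],"turn":0},{"gripper":1,"xyz":[0,0,0],"turn":0},{"gripper":1,"xyz":[0,0,0],"turn":0}]}}

```text
time: 16.8
position: [0.5781, -0.072, 0.0256]
ee_rot: [2.154, 2.287, -0.0]
wrist_force: [0.5, -0.6, -2.1]
finger_gap: 0.249
gripper_force: 40.0
```

{"op": "drive_tool", "data": {"deltas": [{"gripper":1,"xyz":[0.5,0,0],"turn":0},{"gripper":1,"xyz":[0.5,0,0],"turn":0},{"gripper":1,"xyz":[0.5,0,0],"turn":0},{"gripper":1,"xyz":[0.4,0,0],"turn":0},{"gripper":1,"xyz":[0.4,0,0],"turn":0},{"gripper":1,"xyz":[0.4,0,0],"turn":0},{"gripper":1,"xyz":[0.3,0,0],"turn":0},{"gripper":1,"xyz":[0,0,0],"turn":0},{"gripper":1,"xyz":[0,0,0],"turn":0},{"gripper":1,"xyz":[0,0,0],"turn":0}]}}

```text
time: 17.8
position: [0.5779, -0.069, 0.0255]
ee_rot: [2.154, 2.287, -0.0]
wrist_force: [-0.4, 0.4, -2.6]
finger_gap: 0.252
gripper_force: 40.0
```

{"op": "drive_tool", "data": {"deltas": [{"gripper":1,"xyz":[0.3,0,0],"turn":0},{"gripper":1,"xyz":[0.3,0,0],"turn":0},{"gripper":1,"xyz":[0.3,0,0],"turn":0},{"gripper":1,"xyz":[0.3,0,0],"turn":0},{"gripper":1,"xyz":[0.3,0,0],"turn":0},{"gripper":1,"xyz":[0,0,0],"turn":0},{"gripper":1,"xyz":[0,0,0],"turn":0},{"gripper":1,"xyz":[0,0,0],"turn":0},{"gripper":1,"xyz":[0,0,0],"turn":0},{"gripper":1,"xyz":[0,0,0],"turn":0}]}}

```text
time: 18.8
position: [0.5778, -0.0675, 0.0256]
ee_rot: [2.154, 2.287, -0.0]
wrist_force: [0.2, 0.2, -1.9]
finger_gap: 0.251
gripper_force: 40.0
```

{"op": "drive_tool", "data": {"deltas": [{"gripper":1,"xyz":[0.2,0,0],"turn":0},{"gripper":1,"xyz":[0.2,0,0],"turn":0},{"gripper":1,"xyz":[0.2,0,0],"turn":0},{"gripper":1,"xyz":[0.2,0,0],"turn":0},{"gripper":1,"xyz":[0.2,0,0],"turn":0},{"gripper":1,"xyz":[0,0,0],"turn":0},{"gripper":1,"xyz":[0,0,0],"turn":0},{"gripper":1,"xyz":[0,0,0],"turn":0},{"gripper":1,"xyz":[0,0,0],"turn":0},{"gripper":1,"xyz":[0,0,0],"turn":0}]}}

```text
time: 19.8
position: [0.5778, -0.0665, 0.0255]
ee_rot: [2.154, 2.287, -0.0]
wrist_force: [0.1, -0.1, -2.5]
finger_gap: 0.251
gripper_force: 40.0
```

{"op": "drive_tool", "data": {"deltas": [{"gripper":1,"xyz":[0.2,0,0],"turn":0},{"gripper":1,"xyz":[0.2,0,0],"turn":0},{"gripper":1,"xyz":[0.2,0,0],"turn":0},{"gripper":1,"xyz":[0.2,0,0],"turn":0},{"gripper":1,"xyz":[0.2,0,0],"turn":0},{"gripper":1,"xyz":[0,0,0],"turn":0},{"gripper":1,"xyz":[0,0,0],"turn":0},{"gripper":1,"xyz":[0,0,0],"turn":0},{"gripper":1,"xyz":[0,0,0],"turn":0},{"gripper":1,"xyz":[0,0,0],"turn":0}]}}

```text
time: 20.8
position: [0.5777, -0.0663, 0.0256]
ee_rot: [2.154, 2.286, -0.001]
wrist_force: [-0.0, -5.6, -2.0]
finger_gap: 0.251
gripper_force: 40.0
```

Contact at 5.6 N; I'll hold it for a second.

{"op": "drive_tool", "data": {"deltas": [{"gripper":1,"xyz":[0,0,0],"turn":0},{"gripper":1,"xyz":[0,0,0],"turn":0},{"gripper":1,"xyz":[0,0,0],"turn":0},{"gripper":1,"xyz":[0,0,0],"turn":0},{"gripper":1,"xyz":[0,0,0],"turn":0},{"gripper":1,"xyz":[0,0,0],"turn":0},{"gripper":1,"xyz":[0,0,0],"turn":0},{"gripper":1,"xyz":[0,0,0],"turn":0},{"gripper":1,"xyz":[0,0,0],"turn":0},{"gripper":1,"xyz":[0,0,0],"turn":0}]}}

```text
time: 21.8
position: [0.5777, -0.0663, 0.0255]
ee_rot: [2.154, 2.286, -0.001]
wrist_force: [0.5, -6.1, -2.3]
finger_gap: 0.247
gripper_force: 40.0
```

{"op": "drive_tool", "data": {"deltas": [{"gripper":1,"xyz":[-1,0,0],"turn":0},{"gripper":1,"xyz":[-3,0,0],"turn":0},{"gripper":1,"xyz":[-5,0,0],"turn":0},{"gripper":1,"xyz":[-6,0,0],"turn":0},{"gripper":1,"xyz":[-6,0,0],"turn":0},{"gripper":1,"xyz":[-6,0,0],"turn":0},{"gripper":1,"xyz":[-6,0,0],"turn":0},{"gripper":1,"xyz":[-6,0,0],"turn":0},{"gripper":1,"xyz":[-6,0,0],"turn":0},{"gripper":1,"xyz":[-8,0,0],"turn":0}]}}

```text
time: 22.8
position: [0.5809, -0.1187, 0.0256]
ee_rot: [-2.153, -2.288, -0.0]
wrist_force: [-0.4, 0.1, -2.0]
finger_gap: 0.247
gripper_force: 40.0
```

{"op": "drive_tool", "data": {"deltas": [{"gripper":1,"xyz":[0,0,-8],"turn":0},{"gripper":1,"xyz":[0,0,-15],"turn":0},{"gripper":1,"xyz":[0,0,-20],"turn":0},{"gripper":1,"xyz":[0,0,-15],"turn":0},{"gripper":1,"xyz":[0,0,-7],"turn":0},{"gripper":1,"xyz":[5,0,0],"turn":0},{"gripper":1,"xyz":[10,0,0],"turn":0},{"gripper":1,"xyz":[20,0,0],"turn":0},{"gripper":1,"xyz":[25,0,0],"turn":0},{"gripper":1,"xyz":[25,0,0],"turn":0}]}}

```text
time: 23.8
position: [0.5748, -0.0317, 0.0895]
ee_rot: [-2.152, -2.286, 0.001]
wrist_force: [1.1, 0.1, -3.1]
finger_gap: 0.252
gripper_force: 40.0
```

{"op": "drive_tool", "data": {"deltas": [{"gripper":1,"xyz":[25,0,0],"turn":0},{"gripper":1,"xyz":[25,0,0],"turn":0},{"gripper":1,"xyz":[25,0,0],"turn":0},{"gripper":1,"xyz":[25,0,0],"turn":0},{"gripper":1,"xyz":[20,0,0],"turn":0},{"gripper":1,"xyz":[15,0,0],"turn":0},{"gripper":1,"xyz":[9,0,0],"turn":0},{"gripper":1,"xyz":[0,0,0],"turn":0},{"gripper":1,"xyz":[0,0,0],"turn":0},{"gripper":1,"xyz":[0,0,0],"turn":0}]}}

```text
time: 24.8
position: [0.5673, 0.1088, 0.0904]
ee_rot: [2.155, 2.285, -0.001]
wrist_force: [-0.3, -1.4, -2.0]
finger_gap: 0.247
gripper_force: 40.0
```

Run:
```python
from h import *
np.set_printoptions(precision=4,suppress=True)
s=manip.sense(); R=Ro.from_rotvec(s["ee_rot"]).as_matrix(); az=np.arctan2(R[1,0],R[0,0])
d=np.array([np.cos(az),np.sin(az)]); h=np.array([.5777,-.0663]); v=s["position"][:2]-h
print(np.degrees(az),s["position"],"along from window mid",v@d-.072,"lateral (tool y)",v@R[:2,1])
v=np.array([.5809,-.1187])-h; print("lat of retreat",v@R[:2,1])
```

```text
93.34593841441965 [0.5673 0.1088 0.0904] along from window mid 0.10344750227248782 lateral (tool y) -0.00011675568607848622
lat of retreat 0.0001362544803052485
```

{"op": "drive_tool", "data": {"deltas": [{"gripper":1,"xyz":[0,0,8],"turn":0},{"gripper":1,"xyz":[0,0,14],"turn":0},{"gripper":1,"xyz":[0,0,16],"turn":0},{"gripper":1,"xyz":[0,0,14],"turn":0},{"gripper":1,"xyz":[0,0,9],"turn":0},{"gripper":1,"xyz":[0,0,4],"turn":0},{"gripper":1,"xyz":[0,0,0],"turn":0},{"gripper":1,"xyz":[0,0,0],"turn":0},{"gripper":1,"xyz":[0,0,0],"turn":0},{"gripper":1,"xyz":[0,0,0],"turn":0}]}}

```text
time: 25.8
position: [0.5675, 0.1102, 0.0261]
ee_rot: [2.153, 2.287, 0.001]
wrist_force: [0.0, -0.3, -1.8]
finger_gap: 0.248
gripper_force: 40.0
```

{"op": "drive_tool", "data": {"deltas": [{"gripper":1,"xyz":[-2,0,0],"turn":0},{"gripper":1,"xyz":[-2,0,0],"turn":0},{"gripper":1,"xyz":[-2,0,0],"turn":0},{"gripper":1,"xyz":[-1.5,0,0],"turn":0},{"gripper":1,"xyz":[-1,0,0],"turn":0},{"gripper":1,"xyz":[-1,0,0],"turn":0},{"gripper":1,"xyz":[-0.5,0,0],"turn":0},{"gripper":1,"xyz":[0,0,0],"turn":0},{"gripper":1,"xyz":[0,0,0],"turn":0},{"gripper":1,"xyz":[0,0,0],"turn":0}]}}

```text
time: 26.8
position: [0.5677, 0.1002, 0.0255]
ee_rot: [2.154, 2.287, -0.0]
wrist_force: [-0.1, -1.0, -2.1]
finger_gap: 0.247
gripper_force: 40.0
```

{"op": "drive_tool", "data": {"deltas": [{"gripper":1,"xyz":[-0.4,0,0],"turn":0},{"gripper":1,"xyz":[-0.4,0,0],"turn":0},{"gripper":1,"xyz":[-0.4,0,0],"turn":0},{"gripper":1,"xyz":[-0.4,0,0],"turn":0},{"gripper":1,"xyz":[-0.4,0,0],"turn":0},{"gripper":1,"xyz":[0,0,0],"turn":0},{"gripper":1,"xyz":[0,0,0],"turn":0},{"gripper":1,"xyz":[0,0,0],"turn":0},{"gripper":1,"xyz":[0,0,0],"turn":0},{"gripper":1,"xyz":[0,0,0],"turn":0}]}}

```text
time: 27.8
position: [0.5679, 0.0982, 0.0255]
ee_rot: [2.154, 2.287, -0.0]
wrist_force: [-0.5, -1.0, -1.8]
finger_gap: 0.252
gripper_force: 40.0
```

{"op": "drive_tool", "data": {"deltas": [{"gripper":1,"xyz":[-0.4,0,0],"turn":0},{"gripper":1,"xyz":[-0.4,0,0],"turn":0},{"gripper":1,"xyz":[-0.4,0,0],"turn":0},{"gripper":1,"xyz":[-0.4,0,0],"turn":0},{"gripper":1,"xyz":[-0.4,0,0],"turn":0},{"gripper":1,"xyz":[0,0,0],"turn":0},{"gripper":1,"xyz":[0,0,0],"turn":0},{"gripper":1,"xyz":[0,0,0],"turn":0},{"gripper":1,"xyz":[0,0,0],"turn":0},{"gripper":1,"xyz":[0,0,0],"turn":0}]}}

```text
time: 28.8
position: [0.568, 0.0962, 0.0256]
ee_rot: [2.154, 2.287, 0.0]
wrist_force: [-0.4, -0.2, -2.3]
finger_gap: 0.249
gripper_force: 40.0
```

{"op": "drive_tool", "data": {"deltas": [{"gripper":1,"xyz":[-0.2,0,0],"turn":0},{"gripper":1,"xyz":[-0.2,0,0],"turn":0},{"gripper":1,"xyz":[-0.2,0,0],"turn":0},{"gripper":1,"xyz":[-0.2,0,0],"turn":0},{"gripper":1,"xyz":[-0.2,0,0],"turn":0},{"gripper":1,"xyz":[0,0,0],"turn":0},{"gripper":1,"xyz":[0,0,0],"turn":0},{"gripper":1,"xyz":[0,0,0],"turn":0},{"gripper":1,"xyz":[0,0,0],"turn":0},{"gripper":1,"xyz":[0,0,0],"turn":0}]}}

```text
time: 29.8
position: [0.5681, 0.0953, 0.0256]
ee_rot: [2.154, 2.287, 0.0]
wrist_force: [0.1, 0.2, -1.5]
finger_gap: 0.245
gripper_force: 40.0
```

{"op": "drive_tool", "data": {"deltas": [{"gripper":1,"xyz":[-0.2,0,0],"turn":0},{"gripper":1,"xyz":[-0.2,0,0],"turn":0},{"gripper":1,"xyz":[-0.2,0,0],"turn":0},{"gripper":1,"xyz":[-0.2,0,0],"turn":0},{"gripper":1,"xyz":[-0.2,0,0],"turn":0},{"gripper":1,"xyz":[0,0,0],"turn":0},{"gripper":1,"xyz":[0,0,0],"turn":0},{"gripper":1,"xyz":[0,0,0],"turn":0},{"gripper":1,"xyz":[0,0,0],"turn":0},{"gripper":1,"xyz":[0,0,0],"turn":0}]}}

```text
time: 30.8
position: [0.5681, 0.0947, 0.0256]
ee_rot: [-2.153, -2.287, -0.001]
wrist_force: [0.5, 5.0, -3.4]
finger_gap: 0.251
gripper_force: 40.0
```

{"op": "drive_tool", "data": {"deltas": [{"gripper":1,"xyz":[-0.2,0,0],"turn":0},{"gripper":1,"xyz":[-0.2,0,0],"turn":0},{"gripper":1,"xyz":[0,0,0],"turn":0},{"gripper":1,"xyz":[0,0,0],"turn":0},{"gripper":1,"xyz":[0,0,0],"turn":0},{"gripper":1,"xyz":[0,0,0],"turn":0},{"gripper":1,"xyz":[0,0,0],"turn":0},{"gripper":1,"xyz":[0,0,0],"turn":0},{"gripper":1,"xyz":[0,0,0],"turn":0},{"gripper":1,"xyz":[0,0,0],"turn":0}]}}

```text
time: 31.8
position: [0.5682, 0.0946, 0.0257]
ee_rot: [-2.153, -2.287, -0.001]
wrist_force: [0.7, 6.1, -2.3]
finger_gap: 0.249
gripper_force: 40.0
```

{"op": "drive_tool", "data": {"deltas": [{"gripper":1,"xyz":[0,0,0],"turn":0},{"gripper":1,"xyz":[0,0,0],"turn":0},{"gripper":1,"xyz":[0,0,0],"turn":0},{"gripper":1,"xyz":[0,0,0],"turn":0},{"gripper":1,"xyz":[0,0,0],"turn":0},{"gripper":1,"xyz":[0,0,0],"turn":0},{"gripper":1,"xyz":[0,0,0],"turn":0},{"gripper":1,"xyz":[0,0,0],"turn":0},{"gripper":1,"xyz":[0,0,0],"turn":0},{"gripper":1,"xyz":[0,0,0],"turn":0}]}}

```text
time: 32.8
position: [0.5682, 0.0947, 0.0257]
ee_rot: [-2.153, -2.288, -0.001]
wrist_force: [0.9, 6.3, -1.4]
finger_gap: 0.249
gripper_force: 40.0
```

{"op": "drive_tool", "data": {"deltas": [{"gripper":1,"xyz":[1,0,0],"turn":0},{"gripper":1,"xyz":[2,0,0],"turn":0},{"gripper":1,"xyz":[4,0,0],"turn":0},{"gripper":1,"xyz":[5,0,0],"turn":0},{"gripper":1,"xyz":[4,0,0],"turn":0},{"gripper":1,"xyz":[0,0,-10],"turn":0},{"gripper":1,"xyz":[0,0,-15],"turn":0},{"gripper":1,"xyz":[0,0,-20],"turn":0},{"gripper":1,"xyz":[0,0,-15],"turn":0},{"gripper":1,"xyz":[0,0,-10],"turn":0}]}}

```text
time: 33.8
position: [0.568, 0.1098, 0.0978]
ee_rot: [2.153, 2.286, 0.003]
wrist_force: [0.3, 0.7, -1.7]
finger_gap: 0.249
gripper_force: 40.0
```

```bash
python3 -c "
from h import *
s=manip.sense(); print(s['position'],s['ee_rot'])
R=Ro.from_rotvec(s['ee_rot']); d=R.inv().apply((np.array([.4457,-.1335,.0955])-s['position'])*1000);print(d)
"
```

```text
[0.56795989 0.10978754 0.09781851] [2.15284461 2.28555115 0.00254261]
[-235.54801914 -136.58213248    2.0335952 ]
```

```bash
python3 -c "
from h import *
plan([.4457,-.1335,.0955],.196,14)"
```

```text
[-16.8, -9.8, 0.1] 0.014
[-17.0, -9.5, 0.1] 0.014
[-17.1, -9.3, 0.1] 0.014
[-17.2, -9.0, 0.1] 0.014
[-17.3, -8.8, 0.1] 0.014
[-17.5, -8.6, 0.1] 0.014
[-17.6, -8.3, 0.1] 0.014
[-17.7, -8.1, 0.1] 0.014
[-17.8, -7.8, 0.1] 0.014
[-17.9, -7.6, 0.1] 0.014
[-18.0, -7.3, 0.1] 0.014
[-18.1, -7.1, 0.1] 0.014
[-18.2, -6.8, 0.1] 0.014
[-18.3, -6.5, 0.1] 0.014
```

{"op": "drive_tool", "data": {"deltas": [{"gripper":1,"xyz":[-17,-10,0],"turn":0.014},{"gripper":1,"xyz":[-17,-10,0],"turn":0.014},{"gripper":1,"xyz":[-17,-9,0],"turn":0.014},{"gripper":1,"xyz":[-17,-9,0],"turn":0.014},{"gripper":1,"xyz":[-17,-9,0],"turn":0.014},{"gripper":1,"xyz":[-17,-9,0],"turn":0.014},{"gripper":1,"xyz":[-18,-8,0],"turn":0.014},{"gripper":1,"xyz":[-18,-8,0],"turn":0.014},{"gripper":1,"xyz":[-18,-8,0],"turn":0.014},{"gripper":1,"xyz":[-18,-8,0],"turn":0.014}]}}

```text
time: 34.8
position: [0.4781, -0.0649, 0.096]
ee_rot: [2.309, 2.13, -0.0]
wrist_force: [-0.0, -0.1, -2.4]
finger_gap: 0.248
gripper_force: 40.0
```

{"op": "drive_tool", "data": {"deltas": [{"gripper":1,"xyz":[-18,-7,0],"turn":0.014},{"gripper":1,"xyz":[-18,-7,0],"turn":0.014},{"gripper":1,"xyz":[-18,-7,0],"turn":0.014},{"gripper":1,"xyz":[-17,-6,0],"turn":0.014},{"gripper":1,"xyz":[0,0,0],"turn":0},{"gripper":1,"xyz":[0,0,0],"turn":0},{"gripper":1,"xyz":[0,0,0],"turn":0},{"gripper":1,"xyz":[0,0,0],"turn":0},{"gripper":1,"xyz":[0,0,0],"turn":0},{"gripper":1,"xyz":[0,0,0],"turn":0}]}}

```text
time: 35.8
position: [0.4447, -0.1317, 0.0955]
ee_rot: [2.367, 2.066, 0.0]
wrist_force: [0.2, -0.8, -1.4]
finger_gap: 0.25
gripper_force: 40.0
```

```bash
python3 -c "
from h import *
plan([.4457,-.1335,.0255],0,1); R=Ro.from_rotvec(manip.sense()['ee_rot']).as_matrix(); print(manip.sense()['position'],np.degrees(np.arctan2(R[1,0],R[0,0])))"
```

```text
[-1.7, 1.2, 70.0] 0.0
[ 0.4447005  -0.13169027  0.09554069] 82.24465893382533
```

{"op": "drive_tool", "data": {"deltas": [{"gripper":1,"xyz":[-3,1.1,5],"turn":0},{"gripper":1,"xyz":[0,0,12],"turn":0},{"gripper":1,"xyz":[0,0,12],"turn":0},{"gripper":1,"xyz":[0,0,10],"turn":0},{"gripper":1,"xyz":[0,0,10],"turn":0},{"gripper":1,"xyz":[0,0,8],"turn":0},{"gripper":1,"xyz":[0,0,5],"turn":0},{"gripper":1,"xyz":[0,0,3],"turn":0},{"gripper":1,"xyz":[0,0,2],"turn":0},{"gripper":1,"xyz":[0,0,0],"turn":0}]}}

```text
time: 36.8
position: [0.4453, -0.1352, 0.0285]
ee_rot: [2.367, 2.065, 0.0]
wrist_force: [0.1, -0.2, -2.7]
finger_gap: 0.251
gripper_force: 40.0
```

{"op": "drive_tool", "data": {"deltas": [{"gripper":1,"xyz":[0,0,1],"turn":0},{"gripper":1,"xyz":[0,0,1],"turn":0},{"gripper":1,"xyz":[0,0,0.8],"turn":0},{"gripper":1,"xyz":[0,0,0],"turn":0},{"gripper":1,"xyz":[0,0,0],"turn":0},{"gripper":1,"xyz":[0,0,0],"turn":0},{"gripper":1,"xyz":[0,0,0],"turn":0},{"gripper":1,"xyz":[0,0,0],"turn":0},{"gripper":1,"xyz":[0,0,0],"turn":0},{"gripper":1,"xyz":[0,0,0],"turn":0}]}}

```text
time: 37.8
position: [0.4453, -0.1352, 0.0258]
ee_rot: [2.367, 2.065, 0.0]
wrist_force: [0.3, 0.1, -2.4]
finger_gap: 0.247
gripper_force: 40.0
```

{"op": "drive_tool", "data": {"deltas": [{"gripper":1,"xyz":[0,0,0.3],"turn":0},{"gripper":1,"xyz":[0,0,0.2],"turn":0},{"gripper":1,"xyz":[0,0,0],"turn":0},{"gripper":1,"xyz":[0,0,0],"turn":0},{"gripper":1,"xyz":[0,0,0],"turn":0},{"gripper":1,"xyz":[0,0,0],"turn":0},{"gripper":1,"xyz":[0,0,0],"turn":0},{"gripper":1,"xyz":[0,0,0],"turn":0},{"gripper":1,"xyz":[0,0,0],"turn":0},{"gripper":1,"xyz":[0,0,0],"turn":0}]}}

```text
time: 38.8
position: [0.4453, -0.1352, 0.0255]
ee_rot: [2.367, 2.065, -0.0]
wrist_force: [-3.1, 0.5, 4.9]
finger_gap: 0.247
gripper_force: 40.0
```

{"op": "drive_tool", "data": {"deltas": [{"gripper":0.4,"xyz":[0,0,0],"turn":0},{"gripper":0.3,"xyz":[0,0,0],"turn":0},{"gripper":0.1,"xyz":[0,0,0],"turn":0},{"gripper":-0.2,"xyz":[0,0,0],"turn":0},{"gripper":-0.2,"xyz":[0,0,0],"turn":0},{"gripper":-0.2,"xyz":[0,0,0],"turn":0},{"gripper":-0.2,"xyz":[0,0,0],"turn":0},{"gripper":-0.2,"xyz":[0,0,0],"turn":0},{"gripper":-0.2,"xyz":[0,0,0],"turn":0},{"gripper":-0.2,"xyz":[0,0,0],"turn":0}]}}

```text
time: 39.8
position: [0.4453, -0.1351, 0.0253]
ee_rot: [2.367, 2.065, -0.0]
wrist_force: [-0.3, -0.9, -0.6]
finger_gap: 0.6
gripper_force: 0.0
```

{"op": "drive_tool", "data": {"deltas": [{"gripper":-0.2,"xyz":[0,0,-5],"turn":0},{"gripper":-0.2,"xyz":[0,0,-10],"turn":0},{"gripper":-0.2,"xyz":[0,0,-20],"turn":0},{"gripper":-0.2,"xyz":[0,0,-25],"turn":0},{"gripper":-0.2,"xyz":[0,0,-25],"turn":0},{"gripper":-0.2,"xyz":[0,0,-25],"turn":0},{"gripper":-0.2,"xyz":[0,0,-20],"turn":0},{"gripper":-0.2,"xyz":[0,0,-10],"turn":0},{"gripper":-0.2,"xyz":[0,0,0],"turn":0},{"gripper":-0.2,"xyz":[0,0,0],"turn":0}]}}

```text
time: 40.8
position: [0.4449, -0.1351, 0.1647]
ee_rot: [-2.367, -2.065, 0.001]
wrist_force: [-1.1, 0.1, -0.7]
finger_gap: 0.601
gripper_force: 0.0
```

```bash
python3 - <<'E'
from h import *
im=manip.get_image("wrist"); np.savez("w5.npz",**im); cv2.imwrite("pics/w5.png",im["pixels"][...,::-1]); s=manip.sense(); print(s["position"],s["wrist_force"])
E
python3 f1.py w5.npz
```

```text
[ 0.44468872 -0.13501928  0.16434409] [-0.32812325  0.25781675 -0.08708576]
w5.npz
bracket top 5649 c [567.    0.1] wh [39.2 94.6] long-axis deg from +y 88.87 z 0.077
foot 1429 c [566.6   3.6] wh [139.2  44.2] long-axis deg from +y -86.94 z 0.007
cradle+handle top 1091 c [ 445.3 -131.9] wh [129.3  45.7] long-axis deg from +y -7.25 z 0.0543
gauge>40 3862 c [ 446.  -126.9] wh [160.1  45.7] long-axis deg from +y -7.25 z 0.0563
gauge>48 3725 c [ 446.  -126.9] wh [160.   45.7] long-axis deg from +y -7.25 z 0.0564
pca [ 0.4474 -0.1238] -7.853914036138495
cradle foot 1488 c [ 445.  -137.1] wh [93.8 56. ] long-axis deg from +y -7.69 z 0.0129
```

View pics/w5.png

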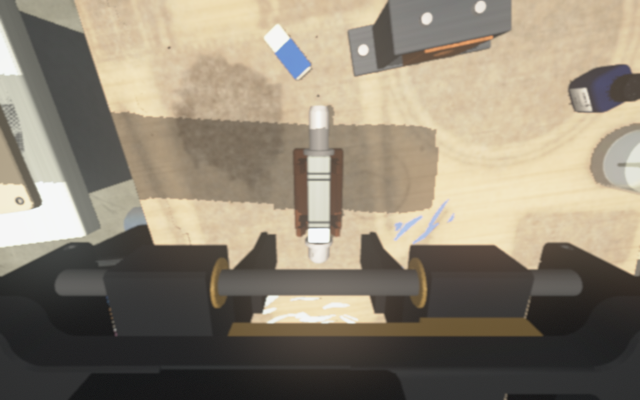

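The gauge lies level in the cradle (go tip at (319,107), no-go end at (318,255)) with the gripper clear above. The rubber at (288,52) is undisturbed.

```bash
python3 -c "
from rig import manip
print(manip.sign_off())"
```

```text
the job is handed in; nothing more can be done
None
```

The job is handed in: the go end slid fully home with its collar bearing at about 6 N, the no-go end stopped in the mouth at about 6 N (over your 4 N, short of the ideal 8 N), and the gauge lies back in its cradle, released, at about 41 s of the 72 s allowed.

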